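# Crank the inspection stage out to its stop

## Robot

A 6-joint arm with a two-finger parallel gripper is mounted at the origin on the work surface. World frame = base frame: x ahead of the robot, y to its left, z up, the work surface at z = 0. Lengths are in m, angles in rad, forces in N, time in s.
With the tool pointing down it reaches from about 0.4 to 0.825 m from the base axis. Payload 7 kg.
Tool frame: the origin (TCP) lies midway between the tips of the shut fingers; the grasp point (between the pads) lies 19 mm behind it; z points along the fingers, x is the direction in which the jaws open and shut, and the axes are right-handed (so a half turn about z gives the same grasp; the last joint's range is limited). The gripper opens to 88 mm and grips with 3 to 60 N. Pads are 19 mm wide; open, the fingers measure 130 mm over their backs; the gripper's body (78 mm by 193 mm) begins 47 mm behind the grasp point.
Start: joints at [-0.972, 0.359, 0.012, 0, -1.224, -0.288], TCP at [0.206, -0.643, 0.227] pointing down, gripper open.
Joint ranges: [-3.07, 3.07], [-1.43, 2.12], [-1.02, 1.25], [-3.03, 1.67], [-3.05, -0], [-3.03, 3.03]. Speed limits (rad/s): [2.39, 2.39, 3.01, 3.14, 3.14, 3.14].

## Interface

Orientations are given as [roll, pitch, yaw] about the fixed x, y, z axes, in that order (R = Rz(yaw) Ry(pitch) Rx(roll)).
In Python, from station import status, eyes, workorder gives the robot as it stands.
- The arm moves only by the shell command python3 -m jog 'ROWS' [OPENING] [FORCE]. ROWS is JSON, a list of rows, each a list of 6 numbers: the shift along the world's x, y, z in mm, then the turn, a rotation vector about the world's x, y, z in rad. A call has 1 to 12 rows; each row shifts and turns the pose as measured when the row begins; what a row does not reach is not made up. A row lasts 1/10 s, in which the tool goes at most 50 mm and 8.59 degrees, less where a joint would pass 70% of its speed; a pose out of reach is approached as far as the arm can. A call with a gripper value outside its range is refused whole. OPENING is the opening, from 0 (shut) to 1 (fully open), set as the call begins (- or left out, the last holds). The fingers move at their own pace and stop on an object; FORCE is the grip in N (left out, the last holds). Time passes only in rows, so rows that do not move let the fingers close. It gives the time, the measured TCP pose, the force and the opening at its end, in the units of the state.
- status.get_state(): the state, without advancing time (a new reading comes with each control period).
- eyes.grab_frame(name): name is "scene" or "side" or "wrist"; returns the picture (420x560x3 uint8, blue, green, red); there is no depth.
- eyes.calibration(name): a dict with "camera_matrix" (3x3 intrinsics, pixels), "k1" (the pictures are not rectified: a ray, as slopes to the right and down, at radius r is drawn at 1 + k1 r^2 times it, then the intrinsics apply), "cam_to_world" (4x4, takes a point from camera to world coordinates); the wrist camera has in their place "hand_eye" (4x4, takes a point from camera to tool coordinates, whose origin is the TCP and whose axes are the tool frame's). Camera axes: x right, y up, looking along -z (the intrinsics and any distortion apply to the point x, -y, -z); pixel columns grow to the right and rows downward; lengths in m; the calibration is good to about 2 mm. A picture is of the moment at which its call begins: read the wrist's pose just before it. calibration takes no time and is no camera call.
- workorder.job_done(): hands the job in, once; it reports no verdict.
The state is a dict: "t": time; "q": joint angles; "qd": joint speeds; "joint_efforts": joint torques, N m; "eef_pos": TCP position; "ee_rot": TCP orientation; "force": force on the tool from outside, world axes, zero at the start; "moment": the same for the moment, N m; "width": finger opening in m.
Only numpy, scipy, OpenCV 4.12 (cv2) and the standard library are available. Lean on these libraries where they do the work, as an engineer would, in place of code of your own. Each camera call takes 0.05 s, during which the arm holds its last target. There are 200 camera calls.

## Task

Pick up the loose hand crank, fit it gently and fully down over the upright square drive shaft of the linear stage, and wind it clockwise (seen from above), round and round, until you feel the sample carriage come up firm against its orange stop. Do not force the drive once the stop is reached or wind it hard backwards: its spring must not be overloaded. Leave the crank sitting on the shaft, let go, keep off the carriage and leave the other things on the bench where they are.

Things in the scene. Friction and masses are not known exactly. Their poses are not given: they have to be found in the camera images.
- hub (a point): Centre of the hub of the loose crank, half-way up: a steel block 36 x 36 mm, 30 mm tall, standing on the bench, with a 15.4 mm square through-hole, sides parallel, 2 mm chamfer at the lower mouth. An arm 16 mm wide (18 to 30 mm above the underside) runs from it along +x to 80 mm from the hub's axis. Grip the hub across y, on its free faces. z up.
- crank: The whole crank, about 0.35 kg, centre of mass about 9 mm from the hub's axis towards the knob. Origin at the centre of the hub's underside, 15 mm below hub, same axes.
- knob_mid (a point): Middle of the crank's red knob, 68 mm from the hub's axis along the crank's +x, 52 mm above the hub's underside. The knob stands upright, 22 mm wide, 40 mm tall, its foot 2 mm above the arm's top, and spins freely on the crank about its own axis, so it can be held fast while the crank goes round.
- shaft_top (a point): Centre of the top of the stage's upright square drive shaft, 87 mm above the bench. The shaft is 14 x 14 mm, sides along this frame's x and y, z up; its top 3 mm are stepped down to 11 x 11 mm as a lead-in. Clockwise turning, seen from above, moves the carriage towards the stop, 2.5 mm a turn; between 1.6 and 2.1 turns are needed.
- shaft: The same shaft; origin at the centre of its round seat (30 mm wide, 64 mm above the bench, 23 mm below the shaft's top), on which the hub's underside rests when the crank is fully down. Same axes.
- torque_ring (a point): Top centre of the aluminium ring (52 mm wide, red mark on its +x, 60 mm above the bench) round the shaft, driven by it through a spring of 1.5 N m/rad. At rest the x axes agree; winding freely takes 0.15 N m (2.3 N at the knob). At the stop the torque climbs steadily as the shaft turns on ahead of the ring; over 0.6 N m (0.4 rad, 9 N at the knob) overloads it, either way.
- carriage: Sample carriage of the stage, an aluminium block with a dark 120 x 100 mm plate carrying a green sample, top 67 mm above the bench, sliding along the rail (its y axis) towards its own -y, away from the shaft. Origin on the bench plane under its centre. Not to be touched.
- carriage_face (a point): Centre of the carriage's end face that meets the stop, 46 mm above the bench.
- stop_face (a point): Centre of the face of the orange stop block clamped on the rail (82 mm wide, 22 mm along the rail, 62 mm high), 46 mm above the bench. The carriage is home when carriage_face meets it.
- swab_jar: Bystander: closed round jar of swabs, 52 mm wide, 62 mm tall, blue cap; origin at the centre of its underside (to be left alone).
- objective: Bystander: dark microscope objective standing upright, 38 mm wide, 45 mm tall; origin at the centre of its underside (to be left alone).
- brass_weight: Bystander: brass cylinder, 28 mm wide, 26 mm tall; origin at the centre of its underside (to be left alone).
- driver: Bystander: screwdriver, 150 mm long, lying along its x; origin at the centre of its underside (to be left alone).
- adapter: Bystander: aluminium ring, 48 mm wide, 14 mm tall; origin at the centre of its underside (to be left alone).
- gauge_block: Bystander: steel block, 35 x 30 x 12 mm; origin at the centre of its underside (to be left alone).
Mind the look-alikes: they are no part of the job. Of the things that look like the crank, take the one that is farthest to the robot's left at the start.

How it is judged:
On the way, in this order (a step that is already met when the one before it is completed fails the run):
1. the crank sits fully down on the square shaft (underside within 3 mm of the seat and of the shaft's axis, within 0.08 rad of upright) (z of crank in the frame of shaft below 0.003 m and horizontal distance between crank and shaft below 0.003 m and angle between crank's own z axis and vertical below 0.08 rad), for 0.2 s.
2. wound with the crank on the shaft until the carriage is home against the stop (gap under 0.12 mm) (all of step 1 and distance between carriage_face and stop_face below 0.00012 m), for 0.2 s.
At the end, for the whole second after the job is handed in: The crank sits fully down on the square shaft (underside within 3 mm of the seat and of the shaft's axis, within 0.08 rad of upright), let go and at rest, and the carriage is home against the stop (gap under 0.12 mm) (all of step 2 and linear speed of crank below 0.02 m/s); the robot touches nothing.
It fails at once if the shaft is wound more than 0.4 rad against its spring (over 0.6 N m), either way (angle between the x axis of shaft_top and the x axis of torque_ring, either way round above 0.4 rad).
It fails at once if the crank is pressed on the shaft with over 25 N before it is down on the seat (z of crank in the frame of shaft above 0.003 m and contact force between crank and shaft above 25 N).
It fails at once if the robot touches the carriage (contact force between carriage and the fingers above 2 N or contact force between carriage and the arm above 2 N).
It fails at once if a bystander is moved over 30 mm (distance of any of swab_jar, objective, brass_weight, driver, adapter, gauge_block from where it was at the start of the episode above 0.03 m).
It also fails if it takes over 72 s, if anything falls off the work surface, if the arm or the gripper's body presses on something with over 40 N, if the wrist force passes 120 N, or if a joint passes its speed limit or range.

## Working session

There is one attempt and no reset: what is moved stays moved. The work goes in short steps, Python scripts to look and compute and a shell command to move; the robot and the scene stay as the last step left them, time stands still between calls to the robot, and variables do not carry over. Pictures are saved under pics/ and viewed, about 8 in all and at most 12, crops included, and the job is handed in when it is done.

```bash
ls; mkdir -p pics; python3 - <<'E'
from station import status, eyes
import cv2,numpy as np
s=status.get_state(); print({k:np.round(v,3).tolist() for k,v in s.items()})
for n in("scene","side"):
    cv2.imwrite(f"pics/{n}0.png",eyes.grab_frame(n)); c=eyes.calibration(n); print(n,{k:np.round(v,4).tolist() for k,v in c.items()})
print(eyes.calibration("wrist"))
E
```

```text
pics
{'t': 0.0, 'q': [-0.972, 0.359, 0.011, -0.0, -1.224, -0.288], 'qd': [0.001, 0.001, 0.001, 0.001, 0.0, -0.001], 'joint_efforts': [0.001, -58.271, 29.306, 6.997, 0.007, -0.0], 'eef_pos': [0.206, -0.642, 0.226], 'ee_rot': [-3.141, -0.002, 1.881], 'force': [0.512, -0.287, -0.146], 'moment': [0.016, -0.041, 0.008], 'width': 0.088}
scene {'camera_matrix': [[385.9117, 0.0, 279.9281], [0.0, 385.9117, 205.2107], [0.0, 0.0, 1.0]], 'k1': -0.0841, 'cam_to_world': [[0.7543, -0.4405, 0.4869, 1.0115], [0.6565, 0.5148, -0.5513, -0.582], [-0.0078, 0.7355, 0.6775, 0.7737], [0.0, 0.0, 0.0, 1.0]]}
side {'camera_matrix': [[490.51, 0.0, 287.6321], [0.0, 490.51, 213.791], [0.0, 0.0, 1.0]], 'k1': -0.0037, 'cam_to_world': [[-0.6985, 0.51, -0.502, -0.2781], [-0.7156, -0.4954, 0.4925, 0.7679], [0.0024, 0.7032, 0.711, 1.2105], [0.0, 0.0, 0.0, 1.0]]}
{'camera_matrix': array([[327.30237935,   0.        , 276.42860647],
       [  0.        , 327.30237935, 210.20544793],
       [  0.        ,   0.        ,   1.        ]]), 'k1': -0.009835512109723924, 'hand_eye': array([[ 9.99999266e-01, -9.40765601e-04, -7.63814327e-04,
        -7.33991865e-04],
       [-1.11076256e-03, -9.63579347e-01, -2.67420284e-01,
        -7.13819848e-02],
       [-4.84415907e-04,  2.67420936e-01, -9.63579685e-01,
        -1.58713110e-01],
       [ 0.00000000e+00,  0.00000000e+00,  0.00000000e+00,
         1.00000000e+00]])}
```

View pics/scene0.png

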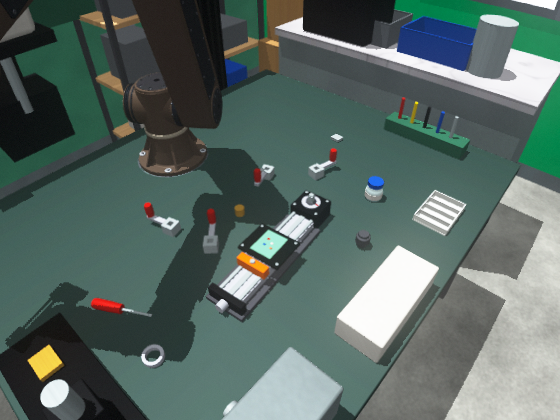

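View pics/side0.png

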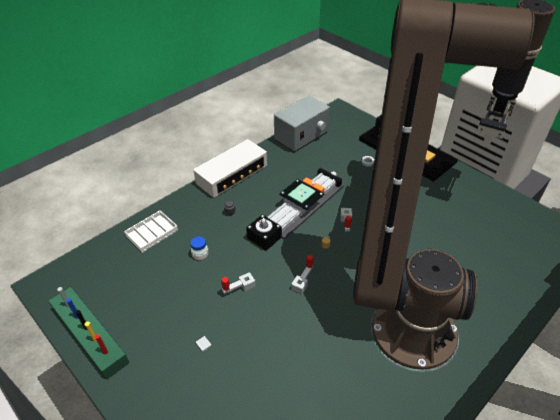

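Scene picture: four crank-like things, with hub and knob pixels at A (172,225)/(149,210), B (210,243)/(211,215), C (267,172)/(257,176) and D (318,170)/(333,155). The shaft is near (311,200) and the orange stop near (252,264). In the side picture, D is at (247,281) and the shaft at (264,226).

```bash
cat > h.py <<'E'
import numpy as np,cv2
from scipy.spatial.transform import Rotation as R
from station import status,eyes
def cam(n,s=None):
    c=eyes.calibration(n)
    if n=="wrist":
        T=np.eye(4);T[:3,:3]=R.from_euler('xyz',s["ee_rot"]).as_matrix();T[:3,3]=s["eef_pos"];T=T@c["hand_eye"]
    else:T=np.array(c["cam_to_world"])
    return np.array(c["camera_matrix"]),c["k1"],T
def ray(C,uv):
    K,k,T=C;p=np.array([(uv[0]-K[0,2])/K[0,0],(uv[1]-K[1,2])/K[1,1]]);q=p.copy()
    for _ in range(20):q=p/(1+k*(q@q))
    return T[:3,3],T[:3,:3]@np.array([q[0],-q[1],-1])
def plane(C,uv,z):
    o,d=ray(C,uv);return o+d*(z-o[2])/d[2]
def proj(C,P):
    K,k,T=C;p=T[:3,:3].T@(np.array(P)-T[:3,3]);q=np.array([p[0],-p[1]])/-p[2];q=q*(1+k*q@q)
    return q*K[0,0]+K[:2,2]
def tri(rays):
    A=np.zeros((3,3));b=np.zeros(3)
    for o,d in rays:
        d=d/np.linalg.norm(d);M=np.eye(3)-np.outer(d,d);A+=M;b+=M@o
    return np.linalg.solve(A,b)
E
python3 - <<'E'
from h import *
S=cam("scene");D=cam("side")
for n,h,k in[("A",(172,225),(149,210)),("B",(210,243),(211,215)),("C",(267,172),(257,176)),("D",(318,170),(333,155))]:
    print(n,plane(S,h,.03).round(3),plane(S,k,.052).round(3))
for n,h,k in[("B",(346,214),(349,224)),("C",(299,284),(309,262)),("D",(248,281),(226,284))]: print("side",n,plane(D,h,.03).round(3),plane(D,k,.052).round(3))
print("shaft",plane(S,(311,197),.087),plane(D,(264,223),.087),"stop",plane(S,(252,260),.062))
a=cv2.imread("pics/scene0.png");b=cv2.imread("pics/side0.png")
cv2.imwrite("pics/c1.png",np.hstack([cv2.resize(a[120:240,230:350],(400,400),interpolation=2),cv2.resize(b[200:300,210:310],(400,400),interpolation=2)]))
E
```

```text
A [ 0.306 -0.228  0.03 ] [ 0.231 -0.244  0.052]
B [ 0.434 -0.203  0.03 ] [ 0.377 -0.145  0.052]
C [0.345 0.113 0.03 ] [0.355 0.058 0.052]
D [0.461 0.225 0.03 ] [0.466 0.296 0.052]
side B [ 0.417 -0.191  0.03 ] [ 0.367 -0.145  0.052]
side C [0.322 0.131 0.03 ] [0.348 0.063 0.052]
side D [0.436 0.232 0.03 ] [0.459 0.295 0.052]
shaft [0.56008234 0.05565352 0.087     ] [0.53787925 0.07196381 0.087     ] stop [ 0.57540199 -0.19002888  0.062     ]
```

View pics/c1.png

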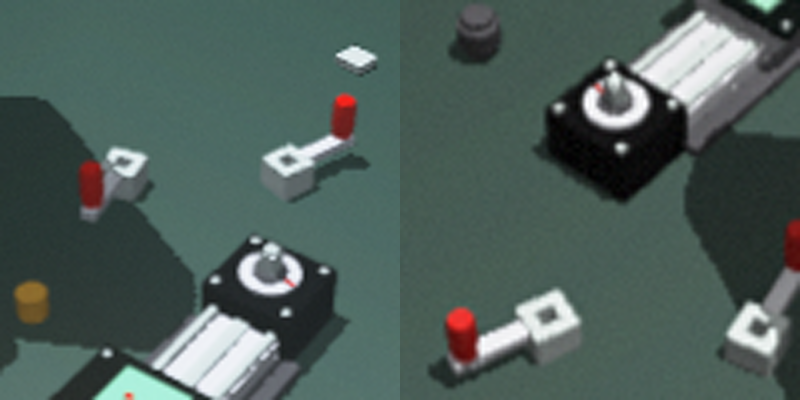

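The crop confirms D: a loose crank near (0.45, 0.23), clearly the farthest left (+y), with its arm towards +y and nothing near it. C is at y 0.12, and A and B are on the right. The shaft is near (0.55, 0.065), with the ring's red mark roughly towards +x. Next I go above D for a wrist view.

```bash
python3 -m jog '[[26,34,2,0,0,0.05],[26,34,2,0,0,0.05],[26,34,2,0,0,0.05],[26,34,2,0,0,0.05],[26,34,2,0,0,0.05],[26,34,2,0,0,0.05],[26,34,2,0,0,0.05],[26,34,2,0,0,0.05],[26,34,2,0,0,0.05],[26,34,2,0,0,0.05],[26,34,2,0,0,0.05],[26,34,0,0,0,0.05]]' 1; python3 -m jog '[[-4,40,0,0,0,0.05],[-4,40,0,0,0,0.05],[-4,40,0,0,0,0.05],[-4,40,0,0,0,0.05],[-4,40,0,0,0,0.05],[-4,40,0,0,0,0.05],[-4,40,0,0,0,0.05],[-4,40,0,0,0,0.05],[-4,40,0,0,0,0.05],[-4,40,0,0,0,0.05],[-4,40,0,0,0,0.05],[-4,40,0,0,0,0.05]]'
```

```text
t: 1.3
eef_pos: [0.5215, -0.2188, 0.2428]
ee_rot: [-3.139, -0.01, 2.496]
force: [-0.1, -1.2, -0.5]
width: 0.0874
t: 2.5
eef_pos: [0.4694, 0.2806, 0.239]
ee_rot: [-3.136, -0.015, 3.123]
force: [0.9, 0.2, -0.3]
width: 0.0873
```

```bash
cat >> h.py <<'E'
def go(x,y,z,yaw):
    s=status.get_state();c=R.from_euler('xyz',s["ee_rot"]);t=R.from_euler('xyz',[np.pi,0,yaw])
    print("shift mm",((np.array([x,y,z])-s["eef_pos"])*1e3).round(1).tolist(),"turn",(t*c.inv()).as_rotvec().round(4).tolist(),"f",np.round(s["force"],1).tolist())
E
python3 -c "
from h import *
go(.45,.21,.15,3.05)"
```

```text
shift mm [-19.4, -70.6, -89.0] turn [0.0044, -0.0155, -0.073] f [0.9, 0.2, -0.3]
```

```bash
python3 -m jog '[[-7,-24,-30,0.002,-0.005,-0.025],[-7,-24,-30,0.002,-0.005,-0.025],[-6,-22,-29,0,-0.005,-0.023],[0,0,0,0,0,0],[0,0,0,0,0,0]]'; python3 - <<'E'
from h import *
s=status.get_state();im=eyes.grab_frame("wrist");cv2.imwrite("pics/w1.png",im)
import pickle;pickle.dump(s,open("w1.pkl","wb"));go(.45,.22,.15,3.05)
E
```

```text
t: 3.0
eef_pos: [0.4469, 0.2146, 0.1457]
ee_rot: [-3.14, -0.001, 3.057]
force: [0.8, -0.2, 0.1]
width: 0.0877
shift mm [3.5, 5.5, 4.5] turn [0.0013, -0.0018, -0.0071] f [-0.6, -0.5, -0.3]
```

View pics/w1.png

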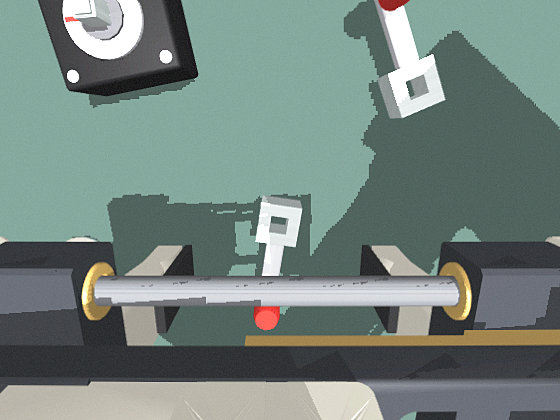

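Wrist picture: crank D's hub is at about (280,222) with the hole near (280,222), arm running down to the red knob at (267,318). Crank C is at (412,85) and the shaft at (95,10). Now I measure the hub top and hole precisely.

```bash
cat >> h.py <<'E'
def quad(im,mask_c,z,C,lo,hi,box):
    """min-area rect of the contour holding pixel mask_c in gray range lo..hi inside box -> world corners at z"""
    g=cv2.cvtColor(im,cv2.COLOR_BGR2GRAY);x0,y0,x1,y1=box
    g=cv2.resize(g[y0:y1,x0:x1],None,fx=4,fy=4,interpolation=cv2.INTER_CUBIC)
    m=cv2.inRange(g,lo,hi)
    for c in cv2.findContours(m,cv2.RETR_LIST,cv2.CHAIN_APPROX_NONE)[0]:
        a=cv2.contourArea(c)/16
        if a<20:continue
        r=cv2.minAreaRect(c);b=cv2.boxPoints(r);px=(b+.5)/4-.5+[x0,y0]
        P=np.array([plane(C,p,z) for p in px]);e=P[1]-P[0];f=P[2]-P[1]
        print("area",round(a),"px",px.mean(0).round(1),"ctr",P.mean(0).round(4),"sides",[round(float(np.linalg.norm(v))*1e3,1) for v in(e,f)],"yaw",[round(float(np.arctan2(v[1],v[0])%(np.pi/2)),3) for v in(e,f)])
E
python3 - <<'E'
from h import *
import pickle;s=pickle.load(open("w1.pkl","rb"));C=cam("wrist",s);im=cv2.imread("pics/w1.png")
g=cv2.cvtColor(im,cv2.COLOR_BGR2GRAY);print(g[200:246:3,256:306:3])
print("hole");quad(im,0,.03,C,0,170,(268,205,294,238))
print("top");quad(im,0,.03,C,205,255,(245,185,315,250))
hsv=cv2.cvtColor(im,cv2.COLOR_BGR2HSV);m=((hsv[...,0]<8)&(hsv[...,1]>180)&(hsv[...,2]>230)).astype(np.uint8);m[:300]=0
M=cv2.moments(m);k=(M["m10"]/M["m00"],M["m01"]/M["m00"]);print("knobtop",k,plane(C,k,.072))
E
```

```text
[[ 87  92 209 193 152 157 155 156 159 159 158 159 166 147 128  92  88]
 [ 92  83 255 255 253 167 148 155 158 158 156 157 158 155 159  87  90]
 [ 93  89 240 235 255 241 242 245 250 240 211 177 158 150 155 151  97]
 [ 98  91 241 240 238 240 236 237 236 237 236 238 241 243 246 255  93]
 [ 95 110 234 231 233 237 240 239 239 238 238 236 237 236 236 251  96]
 [ 90 248 255 255 235 236 238 245 241 238 238 235 238 240 239 120  95]
 [ 93 240 236 238 238  61  92  88  85  74 133 241 238 236 236  73  94]
 [ 95 254 239 239 240  74  94  94  96  93 166 243 237 236 240  83  92]
 [ 87 234 255 232 235 148 161 152 123 113 151 241 239 238 248  91  96]
 [ 86 255 255 255 255 151 156 159 157 156 148 237 235 235 252  93  94]
 [105 255 255 255 255 150 153 154 157 155 178 232 234 233 200  93  97]
 [173 255 255 255 255 246 234 208 178 162 229 237 235 234 104  95  94]
 [254 255 255 255 255 233 233 233 235 236 238 235 235 237  75  93  89]
 [255 255 255 255 255 231 233 229 232 231 231 230 234 239  87  92  92]
 [141 151 255 255 255 234 232 235 231 233 234 232 233 245  92  93  92]
 [158  82  89  81 255 239 242 231 227 220 233 239 243 246  93  90  95]]
hole
area 262 px [278.3 224.6] ctr [0.4472 0.2315 0.03  ] sides [15.1, 15.3] yaw [1.355, 1.348]
top
area 304 px [278.4 224.8] ctr [0.4472 0.2317 0.03  ] sides [16.4, 16.3] yaw [1.341, 1.333]
area 1679 px [277.3 227.6] ctr [0.4484 0.2346 0.03  ] sides [43.5, 36.2] yaw [1.306, 1.307]
knobtop (269.25773195876286, 311.5154639175258) [0.45968761 0.29069201 0.072     ]
```

```bash
python3 -m jog '[[20,-34,12,0,0,0],[20,-34,12,0,0,0],[20,-34,12,0,0,0],[20,-34,12,0,0,0],[20,-32,10,0,0,0],[0,0,0,0,0,0],[0,0,0,0,0,0]]'; python3 - <<'E'
from h import *
s=status.get_state();im=eyes.grab_frame("wrist");cv2.imwrite("pics/w2.png",im)
import pickle;pickle.dump(s,open("w2.pkl","wb"));go(.45,.22,.15,2.916)
E
```

```text
t: 3.75
eef_pos: [0.5554, 0.0445, 0.2123]
ee_rot: [3.139, 0.008, 3.064]
force: [-0.5, -0.4, 0.5]
width: 0.0874
shift mm [-105.4, 175.2, -62.4] turn [-0.0013, 0.0086, -0.1485] f [1.2, -0.7, 0.2]
```

View pics/w2.png

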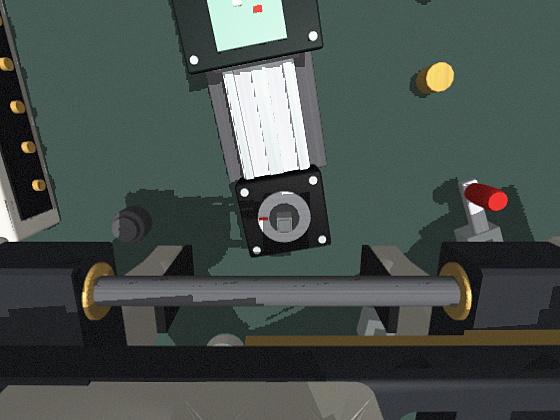

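Wrist picture: the shaft top is at about (284,224) inside the ring centred near (284,216), and the red mark at (263,219) points roughly along world +x. The carriage plate's near edge is at row ~60, well away.

```bash
python3 - <<'E'
from h import *
import pickle
s=pickle.load(open("w2.pkl","rb"));C=cam("wrist",s);im=cv2.imread("pics/w2.png");g=cv2.cvtColor(im,cv2.COLOR_BGR2GRAY)
print(g[204:240:2,266:304:2])
c=cv2.resize(im[190:245,250:320],None,fx=10,fy=10,interpolation=cv2.INTER_CUBIC);cv2.imwrite("pics/z2.png",c)
E
```

```text
[[144 145 145 145 149 157  75  38  47  46  46  51 137 148 145 145 151 146
  149]
 [143 144 144 147 129  41  58  62  60  54  61  59  56  32 144 146 148 145
  142]
 [147 145 151 131  56  61  57  63  63  63  56  60  55  52  45 141 140 141
  139]
 [144 143 145  44  68  59  62  61  57  61  61  62  56  62  58  39 156 141
  144]
 [144 148  53  62  60  62  79  75  73  80  85  86  88  57  57  55 144 144
  142]
 [144 148  49  63  60  69  88  86  82  82  88  86  87  62  53  58  92 140
  143]
 [135 144  57  62  63  66  86  83  79  78  80  79  92  50  67  57  54 147
  139]
 [ 53 145  57  61  59  71 138 137 137 135 135 131 143  53  58  59  52 150
  146]
 [117 136  53  58  60  54 119  87 100 107 109 129  90  48  61  63  55 143
  137]
 [137 141  64  63  59  54 120 136 132 129 126 130 106  49  56  55  86 146
  141]
 [138 139 108  62  60  60 103 130 130 131 133 128 116  37  59  60 133 144
  145]
 [145 144 148  69  52  59 125 134 131 128 126 131 109  40  63 103 144 140
  137]
 [138 136 137 142  64  55 109 128 133 125 122 127 115  53  72 140 134 138
  137]
 [136 136 136 139 145  84 139 126 130 128 124 130 115  99 148 142 145 142
  142]
 [140 142 138 141 141 141 128 107  94  84 105 113 145 145 146 141 146 143
  146]
 [150 143 141 142 142 142 137 141 138 139 139 136 139 138 139 136 136 137
  129]
 [ 17 135 138 138 138 138 138 134 143 136 135 136 137 141 137 140 142 132
    6]
 [  3   2 105 144 146 141 144 138 140 144 146 143 140 141 144 138  63   6
   12]]
```

View pics/z2.png

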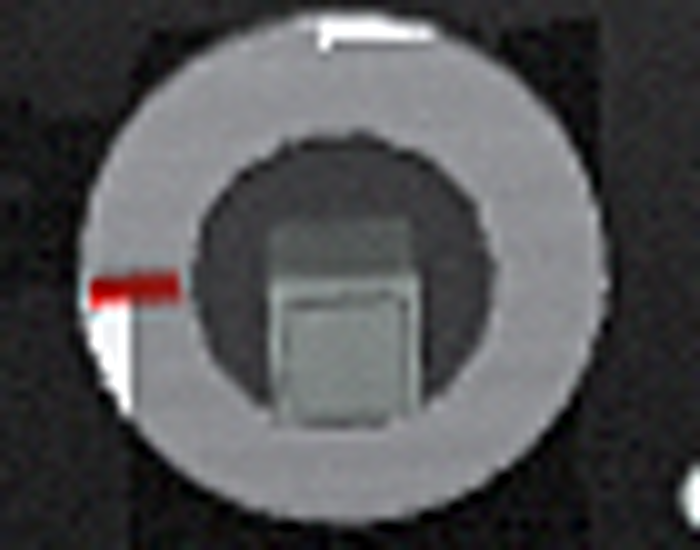

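```bash
python3 - <<'E'
from h import *
import pickle
s=pickle.load(open("w2.pkl","rb"));C=cam("wrist",s);im=cv2.imread("pics/w2.png")
f=lambda zs,z:np.array([plane(C,((a+.5)/10-.5+250,(b+.5)/10-.5+190),z) for a,b in zs])
def rep(n,P):
    e=P[1]-P[0];h=P[2]-P[1];print(n,P.mean(0).round(4),[round(float(np.linalg.norm(v))*1e3,1) for v in(e,h)],[round(float(np.arctan2(v[1],v[0])%(np.pi/2)),3) for v in(e,h)])
rep("top",f([(285,305),(407,292),(417,412),(294,424)],.087))
t=f([(267,280),(418,266)],.084);print("step edge",t.mean(0),np.linalg.norm(t[1]-t[0])*1e3,np.arctan2(*(t[0]-t[1])[1::-1]))
sc=np.array([plane(C,p,.058) for p in[(244,192),(313,181),(322,240),(256.5,250)]]);rep("screws",sc)
g=cv2.cvtColor(im,cv2.COLOR_BGR2GRAY)[185:250,250:320];m=(g>110).astype(np.uint8);m[:,65:]=0;m[:,:6]=0;
n,l,st,_=cv2.connectedComponentsWithStats(m);i=1+st[1:,4].argmax();c=cv2.findContours((l==i).astype(np.uint8),0,1)[0][0]
e=cv2.fitEllipse(cv2.convexHull(c));print(e,plane(C,(e[0][0]+250,e[0][1]+185),.060),"d",plane(C,(e[0][0]+250+e[1][0]/2,e[0][1]+185),.06)[0])
mk=[plane(C,(258.5,219.4),.06),plane(C,(267.5,218.5),.06)];print("mark",mk,np.arctan2(*(mk[0]-mk[1])[1::-1]))
go(.4472,.2316,.08,2.916)
E
```

```text
top [0.5512 0.0662 0.087 ] [11.1, 11.6] [0.037, 0.014]
step edge [0.55143382 0.05892686 0.084     ] 13.88181987916629 0.02205440215615302
screws [0.5516 0.0665 0.058 ] [68.0, 61.8] [0.086, 0.102]
((33.66718292236328, 31.348085403442383), (50.3923454284668, 52.19025421142578), 83.54981231689453) [0.55169746 0.0656828  0.06      ] d 0.5267962384932885
mark [array([0.5768878 , 0.06698101, 0.06      ]), array([0.56787719, 0.06671397, 0.06      ])] 0.029627346459218818
shift mm [-108.2, 186.8, -132.4] turn [-0.0013, 0.0086, -0.1485] f [1.2, -0.7, 0.2]
```

```bash
python3 -m jog '[[-18,31,-4,0,0.001,-0.025],[-18,31,-10,0,0.001,-0.025],[-18,31,-20,0,0.001,-0.025],[-18,31,-30,0,0.002,-0.025],[-18,31,-34,0,0.002,-0.025],[-18,31,-34,0,0.001,-0.023],[0,0,0,0,0,0],[0,0,0,0,0,0]]'; python3 -c "
from h import *
go(.4472,.2316,.004,2.916)"
```

```text
t: 4.6
eef_pos: [0.4413, 0.2431, 0.0804]
ee_rot: [3.136, 0.006, 2.921]
force: [-0.3, -0.2, 0.6]
width: 0.0873
shift mm [5.9, -11.5, -76.4] turn [-0.0042, 0.0073, -0.0048] f [-0.3, -0.2, 0.6]
```

```bash
python3 -m jog '[[6,-11,-10,-0.004,0.007,-0.005],[0,0,-20,0,0,0],[0,0,-20,0,0,0],[0,0,0,0,0,0]]'; python3 -c "
from h import *
go(.4472,.2316,.004,2.916)"
```

```text
t: 5.0
eef_pos: [0.4502, 0.2317, 0.0316]
ee_rot: [3.137, 0.003, 2.917]
force: [0.1, -0.4, 0.8]
width: 0.0879
shift mm [-3.0, -0.1, -27.6] turn [-0.0043, 0.0038, -0.0012] f [0.1, -0.4, 0.8]
```

```bash
python3 -m jog '[[-3,0,-14,-0.004,0.004,0],[0,0,-10,0,0,0],[0,0,0,0,0,0]]'; python3 -c "
from h import *
go(.4472,.2316,.004,2.916)"
```

```text
t: 5.3
eef_pos: [0.45, 0.2307, 0.0094]
ee_rot: [3.139, 0.002, 2.915]
force: [0.3, 0.1, 0.2]
width: 0.0878
shift mm [-2.8, 0.9, -5.4] turn [-0.0024, 0.0023, 0.0012] f [0.3, 0.1, 0.2]
```

```bash
python3 -m jog '[[-3,1,-5,-0.002,0.002,0],[0,0,0,0,0,0],[0,0,0,0,0,0]]'; python3 -c "
from h import *
go(.4472,.2316,.004,2.916)"; python3 -m jog '[[0,0,0,0,0,0],[0,0,0,0,0,0],[0,0,0,0,0,0],[0,0,0,0,0,0],[0,0,0,0,0,0],[0,0,0,0,0,0],[0,0,0,0,0,0],[0,0,0,0,0,0]]' 0.3 35;python3 -c "
from h import *
go(.4472,.2316,.004,2.916)"
```

```text
t: 5.6
eef_pos: [0.4482, 0.2321, 0.0059]
ee_rot: [3.139, 0.002, 2.914]
force: [-0.2, 0.1, -0.0]
width: 0.0877
shift mm [-1.0, -0.5, -1.9] turn [-0.0021, 0.0021, 0.0016] f [-0.2, 0.1, -0.0]
t: 6.4
eef_pos: [0.4484, 0.2328, 0.007]
ee_rot: [3.138, 0.002, 2.915]
force: [-0.9, -0.1, 1.0]
width: 0.0359
shift mm [-1.2, -1.2, -3.0] turn [-0.0033, 0.0031, 0.0008] f [-0.9, -0.1, 1.0]
```

```bash
python3 -m jog '[[0,0,10,-0.003,0.003,0],[0,0,30,0,0,0],[0,0,40,0,0,0],[8,-14,30,0,0,0.02],[16,-25,10,0,0,0.04],[20,-32,10,0,0,0.05],[20,-32,0,0,0,0.05],[20,-32,0,0,0,0.05],[12,-20,0,0,0,0.04],[0,0,0,0,0,0],[0,0,0,0,0,0]]';python3 -c "
from h import *
go(.5523,.0673,.12,3.171)"
```

```text
t: 7.5
eef_pos: [0.542, 0.0683, 0.1373]
ee_rot: [-3.134, -0.007, -3.108]
force: [-0.6, 0.5, -3.7]
width: 0.0358
shift mm [10.3, -1.0, -17.3] turn [0.0076, -0.0069, -0.0041] f [-0.6, 0.5, -3.7]
```

```bash
python3 -m jog '[[5,0,-8,0.004,-0.004,-0.002],[5,-1,-8,0.004,-0.003,-0.002],[0,0,0,0,0,0],[0,0,0,0,0,0]]';python3 - <<'E'
from h import *
import pickle
go(.5523,.0673,.12,3.171)
o=[]
for n in("scene","side","wrist"):
    s=status.get_state();o.append(eyes.grab_frame(n));pickle.dump(s,open("w3.pkl","wb"));cv2.imwrite(f"pics/{n}3.png",o[-1])
go(.5523,.0673,.12,3.171)
S=cam("scene");D=cam("side");p=proj(S,(.552,.066,.1)).astype(int);q=proj(D,(.552,.066,.1)).astype(int);print(p,q)
f=lambda a,p:cv2.resize(a[max(p[1]-40,0):p[1]+40,p[0]-40:p[0]+40],(400,400),interpolation=2)
cv2.imwrite("pics/c3.png",np.hstack([f(o[0],p),f(o[1],q)]))
E
```

```text
t: 7.9
eef_pos: [0.5512, 0.0688, 0.1186]
ee_rot: [3.141, -0.002, -3.111]
force: [-0.1, -0.2, -2.4]
width: 0.0358
shift mm [1.1, -1.5, 1.4] turn [-0.0007, -0.0017, -0.0008] f [-0.1, -0.2, -2.4]
shift mm [1.0, -1.4, 1.0] turn [-0.001, -0.0011, -0.0008] f [-0.3, 0.5, -2.5]
[311 190] [262 216]
```

View pics/c3.png

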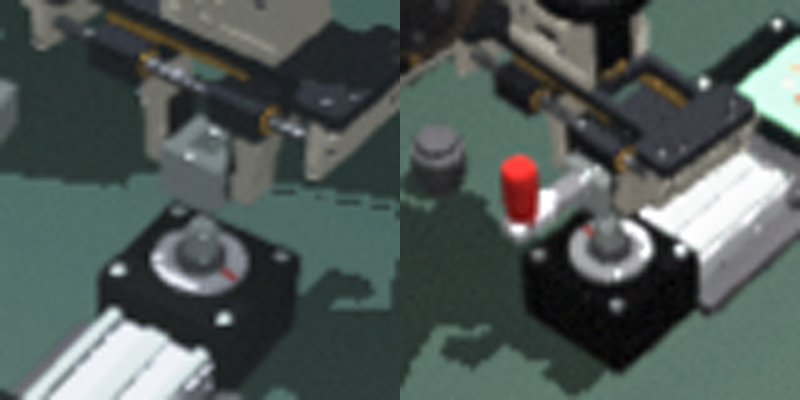

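View pics/wrist3.png

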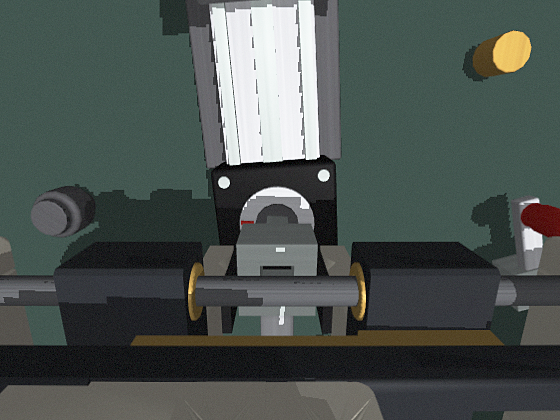

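The scene/side crop shows the hub held above the shaft with the knob at +y. In the wrist picture the hub top's back edge is at row ~249 (x 237–317), the hole's back edge at row ~266 (x 262–288), and the ring below. I compare the hub with the shaft through the same camera.

```bash
python3 - <<'E'
from h import *
import pickle
s=pickle.load(open("w3.pkl","rb"));C=cam("wrist",s);im=cv2.imread("pics/wrist3.png");g=cv2.cvtColor(im,cv2.COLOR_BGR2GRAY)
print(s["eef_pos"])
print("col275 rows225-280",g[225:281,[248,268,275,282,305]].T.tolist())
print("row270",g[270,225:330].tolist());print("row256",g[256,225:330].tolist())
E
```

```text
[0.55115555 0.06877821 0.11880306]
col275 rows225-280 [[75, 79, 85, 81, 85, 85, 79, 81, 79, 79, 81, 82, 88, 85, 80, 82, 82, 83, 84, 108, 136, 129, 133, 126, 128, 128, 127, 128, 128, 127, 129, 126, 128, 130, 127, 128, 127, 124, 132, 127, 130, 125, 126, 123, 127, 127, 129, 128, 134, 135, 118, 32, 39, 52, 57, 54], [80, 81, 82, 83, 80, 86, 77, 83, 76, 85, 79, 84, 88, 82, 81, 79, 84, 86, 85, 105, 139, 129, 132, 127, 128, 130, 122, 128, 130, 129, 128, 131, 130, 130, 131, 126, 126, 120, 127, 133, 119, 23, 7, 23, 56, 87, 84, 81, 75, 86, 73, 29, 45, 43, 58, 67], [78, 79, 82, 83, 84, 80, 78, 74, 81, 82, 77, 86, 84, 82, 81, 85, 85, 80, 86, 108, 137, 133, 128, 128, 125, 127, 125, 121, 125, 127, 130, 128, 130, 132, 130, 127, 123, 123, 128, 132, 119, 21, 7, 14, 52, 85, 82, 81, 83, 80, 74, 30, 43, 49, 55, 73], [75, 84, 85, 83, 79, 86, 84, 78, 85, 84, 80, 83, 79, 79, 84, 83, 83, 82, 83, 108, 136, 123, 168, 239, 229, 232, 214, 109, 121, 131, 131, 132, 133, 132, 130, 126, 124, 123, 126, 129, 123, 30, 0, 13, 57, 88, 83, 85, 84, 83, 72, 33, 45, 54, 55, 68], [80, 81, 85, 83, 84, 83, 79, 84, 81, 79, 83, 8
[... 487 characters left out ...]
, 86, 86, 87, 84, 81, 75, 76, 121, 130, 130, 131, 124, 130, 128, 130, 128, 130, 124, 133, 128, 129, 127, 128, 124, 125, 130, 130, 130, 131, 104, 0, 23, 23, 0, 25, 15, 21, 8, 13, 20, 93, 102, 95]
row256 [95, 98, 94, 94, 95, 89, 55, 11, 13, 8, 2, 46, 144, 132, 133, 127, 125, 127, 128, 128, 131, 130, 126, 126, 129, 130, 126, 130, 130, 126, 128, 127, 129, 128, 129, 129, 130, 130, 131, 132, 133, 132, 131, 131, 130, 127, 126, 129, 121, 131, 128, 126, 127, 131, 127, 130, 132, 132, 128, 127, 129, 129, 129, 131, 129, 131, 128, 126, 129, 129, 132, 129, 129, 134, 128, 126, 129, 127, 125, 127, 126, 131, 122, 129, 126, 129, 132, 125, 134, 130, 135, 136, 69, 15, 6, 21, 13, 57, 98, 97, 97, 97, 96, 95, 102]
```

```bash
python3 - <<'E'
from h import *
import pickle
s=pickle.load(open("w3.pkl","rb"));C=cam("wrist",s);t=np.array(s["eef_pos"])
for dz in(.018,.020,.022,.023,.024,.026):
    z=t[2]+dz;P=[plane(C,p,z) for p in[(236.5,243.8),(316.0,243.8),(259.4,265.6),(293.5,265.6)]]
    e=(P[0]+P[1])/2;h=(P[2]+P[3])/2;u=P[0]-P[1];ang=np.arctan2(u[1],u[0]);y=np.array([-np.sin(ang),np.cos(ang),0])
    print(dz,"w",np.linalg.norm(u)*1e3,np.linalg.norm(P[2]-P[3])*1e3,"gap",(h-e)@y*1e3,"yaw",ang,"ctr from edge",e+y*.018,"from hole",h+y*.0077)
E
```

```text
0.018 w 36.52504827198168 15.973634097991914 gap 10.916304471037153 yaw 0.030651147001157675 ctr from edge [0.55196482 0.06938354 0.13680306] from hole [0.55184945 0.06999659 0.13680306]
0.02 w 36.00566540904956 15.74649047459494 gap 10.76107561475782 yaw 0.030651147001157338 ctr from edge [0.55199213 0.06859773 0.13880306] from hole [0.55188289 0.06905567 0.13880306]
0.022 w 35.48628254611733 15.519346851198078 gap 10.605846758478478 yaw 0.030651147001157484 ctr from edge [0.55201944 0.06781193 0.14080306] from hole [0.55191633 0.06811475 0.14080306]
0.023 w 35.226591114651164 15.405775039499591 gap 10.528232330338811 yaw 0.030651147001157505 ctr from edge [0.5520331  0.06741902 0.14180306] from hole [0.55193305 0.0676443  0.14180306]
0.024 w 34.96689968318511 15.292203227801103 gap 10.450617902199145 yaw 0.030651147001157234 ctr from edge [0.55204675 0.06702612 0.14280306] from hole [0.55194977 0.06717384 0.14280306]
0.026 w 34.447516820252766 15.065059604404132 gap 10.295389045919793 yaw 0.030651147001157477 ctr from edge [0.55207407 0.06624032 0.14480306] from hole [0.55198321 0.06623292 0.14480306]
```

In-hand view: the hub is centred about 0.6 mm (+x) and 1.3 mm (+y) from the shaft, with yaw matching (0.03 rad). I correct that and come down slowly.

```bash
python3 -m jog '[[-0.6,-1.4,-8,0,0,0],[0,0,-8,0,0,0],[0,0,-4,0,0,0],[0,0,0,0,0,0]]';python3 -c "
from h import *
go(.5506,.0674,.0905,3.171)"
```

```text
t: 8.45
eef_pos: [0.5505, 0.0676, 0.0977]
ee_rot: [3.14, -0.0, -3.111]
force: [-1.3, -0.8, -3.3]
width: 0.0355
shift mm [0.1, -0.2, -7.2] turn [-0.0015, -0.0002, -0.0014] f [-1.3, -0.8, -3.3]
```

```bash
python3 -m jog '[[0,0,-3,0,0,0],[0,0,-2,0,0,0],[0,0,-1,0,0,0]]';python3 -c "
from h import *
go(.5506,.0674,.0905,3.171)";  python3 -m jog '[[0,0,-1.5,0,0,0],[0,0,0,0,0,0]]';python3 -c "
from h import *
go(.5506,.0674,.0905,3.171)"
```

```text
t: 8.75
eef_pos: [0.5507, 0.0676, 0.0913]
ee_rot: [3.14, -0.0, -3.111]
force: [-0.1, 0.1, -3.3]
width: 0.0358
shift mm [-0.1, -0.2, -0.8] turn [-0.0014, -0.0001, -0.0013] f [-0.1, 0.1, -3.3]
t: 8.95
eef_pos: [0.5507, 0.0676, 0.0897]
ee_rot: [3.14, 0.0, -3.111]
force: [0.9, -0.2, -3.3]
width: 0.0357
shift mm [-0.1, -0.2, 0.8] turn [-0.0014, -0.0, -0.0014] f [0.9, -0.2, -3.3]
```

```bash
for i in 1; do python3 -m jog '[[0,0,-1.5,0,0,0],[0,0,0,0,0,0]]'; done; python3 -m jog '[[0,0,-1.5,0,0,0],[0,0,0,0,0,0]]'
```

```text
t: 9.15
eef_pos: [0.5509, 0.0677, 0.0883]
ee_rot: [3.14, 0.0, -3.111]
force: [-1.0, -0.4, -2.4]
width: 0.036
t: 9.35
eef_pos: [0.5509, 0.0676, 0.0867]
ee_rot: [3.14, 0.001, -3.111]
force: [0.6, -0.0, -3.6]
width: 0.0358
```

```bash
python3 -m jog '[[0,0,-2,0,0,0],[0,0,-2,0,0,0],[0,0,0,0,0,0]]';python3 -m jog '[[0,0,-2,0,0,0],[0,0,-2,0,0,0],[0,0,0,0,0,0]]';python3 -m jog '[[0,0,-2,0,0,0],[0,0,-2,0,0,0],[0,0,0,0,0,0]]'
```

```text
t: 9.65
eef_pos: [0.551, 0.0677, 0.0825]
ee_rot: [3.14, 0.001, -3.111]
force: [-0.2, 0.1, -3.3]
width: 0.0359
t: 9.95
eef_pos: [0.5509, 0.0677, 0.078]
ee_rot: [3.14, 0.001, -3.111]
force: [0.3, 0.2, -1.7]
width: 0.0354
t: 10.25
eef_pos: [0.551, 0.0677, 0.0736]
ee_rot: [3.14, 0.001, -3.111]
force: [-0.4, -0.8, -4.5]
width: 0.0358
```

```bash
python3 -m jog '[[0,0,-1.5,0,0,0],[0,0,0,0,0,0]]';python3 -m jog '[[0,0,-1,0,0,0],[0,0,0,0,0,0]]';python3 -m jog '[[0,0,-0.7,0,0,0],[0,0,0,0,0,0]]'
```

```text
t: 10.45
eef_pos: [0.551, 0.0677, 0.0719]
ee_rot: [3.14, 0.001, -3.111]
force: [-0.4, 0.2, -2.3]
width: 0.036
t: 10.65
eef_pos: [0.5512, 0.0678, 0.0711]
ee_rot: [3.14, 0.001, -3.111]
force: [0.3, -0.4, -2.9]
width: 0.0357
t: 10.85
eef_pos: [0.5514, 0.0678, 0.0711]
ee_rot: [3.14, 0.002, -3.11]
force: [0.4, -0.5, -4.7]
width: 0.036
```

```bash
python3 -m jog '[[0,0,-1,0,0,0],[0,0,0,0,0,0]]'; python3 -m jog '[[0,0,-1,0,0,0],[0,0,0,0,0,0]]'
```

```text
t: 11.05
eef_pos: [0.5515, 0.0678, 0.0711]
ee_rot: [3.14, 0.002, -3.11]
force: [-0.7, -0.7, -3.9]
width: 0.0359
t: 11.25
eef_pos: [0.5515, 0.0678, 0.071]
ee_rot: [3.14, 0.003, -3.11]
force: [-0.9, 0.4, -2.7]
width: 0.036
```

The crank has stopped at z 0.071, the expected seated height, with no insertion load. I let go and look.

```bash
python3 -m jog '[[0,0,0,0,0,0],[0,0,0,0,0,0],[0,0,0,0,0,0],[0,0,0,0,0,0]]' 0.8;  python3 -m jog '[[0,0,15,0,0,0],[0,0,25,0,0,0],[0,0,35,0,0,0],[0,0,25,0,0,0],[0,-5,20,0,0,0],[0,-10,0,0,0,0],[0,-10,0,0,0,0],[0,0,0,0,0,0]]';python3 - <<'E'
from h import *
import pickle
go(.5506,.1345,.101,3.171)
s=status.get_state();o=eyes.grab_frame("wrist");pickle.dump(s,open("w4.pkl","wb"));cv2.imwrite("pics/w4.png",o)
R_=[];
for n in("scene","side"):
    im=eyes.grab_frame(n);cv2.imwrite(f"pics/{n}4.png",im);C=cam(n);h=cv2.cvtColor(im,cv2.COLOR_BGR2HSV)
    m=(((h[...,0]<8)|(h[...,0]>172))&(h[...,1]>150)&(h[...,2]>70)).astype(np.uint8)
    p=proj(C,(.551,.134,.116)).astype(int);b=np.zeros_like(m);b[p[1]-18:p[1]+18,p[0]-16:p[0]+16]=1
    M=cv2.moments(m*b);k=(M["m10"]/M["m00"],M["m01"]/M["m00"]);print(n,p,k,M["m00"]);R_.append(ray(C,k))
print("knob",tri(R_))
E
```

```text
t: 11.65
eef_pos: [0.5528, 0.0682, 0.0712]
ee_rot: [3.139, 0.005, -3.109]
force: [0.6, -0.1, 0.4]
width: 0.0621
t: 12.45
eef_pos: [0.5519, 0.0415, 0.1942]
ee_rot: [3.141, 0.003, -3.109]
force: [0.5, -0.8, -0.1]
width: 0.0704
shift mm [-1.3, 93.0, -93.2] turn [-0.0011, 0.0032, -0.0032] f [0.5, -0.8, -0.1]
scene [326 173] (326.62857142857143, 174.35714285714286) 70.0
side [245 224] (246.6883116883117, 223.74025974025975) 77.0
knob [0.5531238  0.13075912 0.11560844]
```

View pics/w4.png

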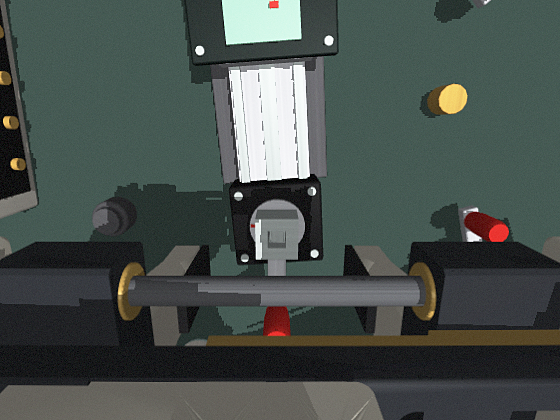

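The crank sits on the shaft: hub at (277,236), knob at (277,320), ring mark still towards +x at (252,225). The knob triangulates to z 0.1156, against 0.116 expected when seated. Next I grip the knob.

```bash
python3 -m jog '[[0,30,0,0,0.003,0],[0,40,0,0,0,0],[0,20,-10,0,0,0],[0,0,-20,0,0,0],[0,0,-20,0,0,0],[0,0,-20,0,0,0],[0,0,-10,0,0,0],[0,0,0,0,0,0]]';python3 -c "
from h import *
go(.551,.133,.103,3.171)"
```

```text
t: 13.4
eef_pos: [0.55, 0.1373, 0.1064]
ee_rot: [-3.139, -0.007, -3.108]
force: [-0.6, 0.8, -0.8]
width: 0.0704
shift mm [1.0, -4.3, -3.4] turn [0.0027, -0.0065, -0.0045] f [-0.6, 0.8, -0.8]
```

```bash
python3 -m jog '[[1,-4,-3,0.003,-0.006,-0.004],[0,0,0,0,0,0],[0,0,0,0,0,0]]'; python3 -m jog '[[0,0,0,0,0,0],[0,0,0,0,0,0],[0,0,0,0,0,0],[0,0,0,0,0,0],[0,0,0,0,0,0],[0,0,0,0,0,0]]' 0.15 20;python3 -c "
from h import *
go(.551,.133,.103,3.171)"
```

```text
t: 13.7
eef_pos: [0.552, 0.1332, 0.1045]
ee_rot: [3.141, 0.001, -3.112]
force: [-0.3, 0.2, 0.0]
width: 0.0702
t: 14.3
eef_pos: [0.5531, 0.1335, 0.1067]
ee_rot: [3.139, 0.005, -3.112]
force: [-0.9, -0.3, 0.4]
width: 0.028
shift mm [-2.1, -0.5, -3.7] turn [-0.0027, 0.0047, -0.0] f [-0.9, -0.3, 0.4]
```

```bash
cat >> h.py <<'E'
CX=[.551,.066]
def wind(n,deg,c=None,r=.068):
    c=np.array(c or CX);s=status.get_state();p=np.array(s["eef_pos"]);d=p[:2]-c;th=np.arctan2(d[1],d[0])
    f=np.array(s["force"]);tg=np.array([np.sin(th),-np.cos(th)])
    print("theta",round(float(np.degrees(th)),1),"r",round(float(np.hypot(*d))*1e3,1),"F tang",round(float(f[:2]@tg),1),"rad",round(float(f[:2]@d/np.hypot(*d)),1),"z",p[2].round(4),"rot",np.round(s["ee_rot"],3).tolist(),"w",round(float(s["width"]),4))
    q=p[:2]*1e3;o=[]
    for i in range(n):
        a=th-np.radians(deg)*(i+1);t=(c+r*np.array([np.cos(a),np.sin(a)]))*1e3;o.append([*np.round(t-q,1).tolist()]);q=t
    print(o)
E
python3 -m jog '[[0,0,-1,0,0,0],[0,0,-1,0,0,0],[0,0,0,0,0,0]]';python3 -c "
from h import *
wind(6,6)"
```

```text
t: 14.6
eef_pos: [0.5539, 0.1342, 0.1053]
ee_rot: [3.138, 0.007, -3.112]
force: [0.1, 0.2, 1.4]
width: 0.0209
theta 87.6 r 68.3 F tang 0.1 rad 0.2 z 0.1053 rot [3.138, 0.007, -3.112] w 0.0209
[[7.1, -1.0], [7.0, -1.4], [6.8, -2.1], [6.5, -2.8], [6.2, -3.5], [5.8, -4.1]]
```

```bash
python3 -m jog '[[7.1,-0.9,0,0,0.004,0],[7.0,-1.4,0,0,0.003,0],[6.8,-2.1,0,0,0,0],[6.5,-2.8,0,0,0,0],[6.2,-3.5,0,0,0,0],[5.8,-4.1,0,0,0,0]]';python3 -c "
from h import *
wind(12,6)"
```

```text
t: 15.2
eef_pos: [0.5953, 0.1181, 0.1051]
ee_rot: [3.139, -0.004, -3.111]
force: [-2.8, -0.1, 3.6]
width: 0.0212
theta 49.6 r 68.4 F tang -2.0 rad -1.9 z 0.1051 rot [3.139, -0.004, -3.111] w 0.0212
[[4.9, -5.2], [4.6, -5.4], [4.0, -5.9], [3.4, -6.2], [2.7, -6.6], [2.0, -6.8], [1.3, -7.0], [0.6, -7.1], [-0.2, -7.1], [-0.9, -7.1], [-1.6, -6.9], [-2.4, -6.7]]
```

```bash
python3 -m jog '[[4.9,-5.2,0,0,0,0],[4.6,-5.4,0,0,0,0],[4.0,-5.9,0,0,0,0],[3.4,-6.2,0,0,0,0],[2.7,-6.6,0,0,0,0],[2.0,-6.8,0,0,0,0],[1.3,-7.0,0,0,0,0],[0.6,-7.1,0,0,0,0],[-0.2,-7.1,0,0,0,0],[-0.9,-7.1,0,0,0,0],[-1.6,-6.9,0,0,0,0],[-2.4,-6.7,0,0,0,0]]';python3 -c "
from h import *
wind(12,7)"
```

```text
t: 16.4
eef_pos: [0.6135, 0.0337, 0.1044]
ee_rot: [3.137, -0.008, -3.112]
force: [-4.6, 5.3, 4.9]
width: 0.0214
theta -27.4 r 70.3 F tang -2.5 rad -6.5 z 0.1044 rot [3.137, -0.008, -3.112] w 0.0214
[[-6.3, -6.0], [-5.1, -6.6], [-5.9, -5.9], [-6.5, -5.1], [-7.1, -4.3], [-7.6, -3.4], [-7.9, -2.4], [-8.2, -1.5], [-8.3, -0.5], [-8.3, 0.6], [-8.2, 1.6], [-7.9, 2.5]]
```

```bash
python3 -m jog '[[-6.3,-6.0,0,0.003,0.006,0],[-5.2,-6.6,0,0,0,0],[-6.1,-5.8,0,0,0,0],[-6.7,-5.0,0,0,0,0],[-7.2,-4.1,0,0,0,0],[-7.7,-3.2,0,0,0,0],[-8.0,-2.2,0,0,0,0],[-8.2,-1.2,0,0,0,0],[-8.3,-0.2,0,0,0,0],[-8.3,0.9,0,0,0,0],[-8.1,1.9,0,0,0,0],[-7.8,2.8,0,0,0,0]]';python3 -c "
from h import *
wind(12,7)"
```

```text
t: 17.6
eef_pos: [0.5245, 0.002, 0.106]
ee_rot: [3.133, -0.001, -3.112]
force: [2.9, 2.2, -0.6]
width: 0.021
theta -112.5 r 69.3 F tang -1.9 rad -3.2 z 0.106 rot [3.133, -0.001, -3.112] w 0.021
[[-7.0, 4.8], [-7.0, 4.5], [-6.4, 5.3], [-5.7, 6.1], [-4.9, 6.7], [-4.0, 7.3], [-3.1, 7.7], [-2.2, 8.0], [-1.2, 8.2], [-0.1, 8.3], [0.9, 8.3], [1.9, 8.1]]
```

```bash
python3 -m jog '[[-7.0,4.8,0,0.006,0,0],[-7.0,4.5,0,0,0,0],[-6.2,5.4,0,0,0,0],[-5.5,6.2,0,0,0,0],[-4.7,6.9,0,0,0,0],[-3.8,7.4,0,0,0,0],[-2.8,7.8,0,0,0,0],[-1.8,8.1,0,0,0,0],[-0.8,8.2,0,0,0,0],[0.3,8.3,0,0,0,0],[1.3,8.2,0,0,0,0],[2.3,8.0,0,0,0,0]]';python3 -c "
from h import *
wind(12,7)"
```

```text
t: 18.8
eef_pos: [0.4877, 0.0918, 0.1063]
ee_rot: [3.13, 0.005, -3.108]
force: [10.5, -7.0, -5.6]
width: 0.021
theta 157.9 r 68.4 F tang -2.5 rad -12.3 z 0.1063 rot [3.13, 0.005, -3.108] w 0.021
[[3.9, 7.3], [4.5, 7.0], [5.3, 6.4], [6.0, 5.7], [6.7, 4.9], [7.2, 4.1], [7.7, 3.2], [8.0, 2.2], [8.2, 1.2], [8.3, 0.2], [8.3, -0.8], [8.1, -1.8]]
```

```bash
python3 -m jog '[[5.4,6.5,0,0.01,-0.002,0],[4.8,6.8,0,0,0,0],[5.6,6.1,0,0,0,0],[6.2,5.4,0,0,0,0],[6.9,4.6,0,0,0,0],[7.4,3.7,0,0,0,0],[7.9,2.8,0,0,0,0],[8.1,1.7,0,0,0,0],[8.2,0.7,0,0,0,0],[8.3,-0.3,0,0,0,0],[8.2,-1.4,0,0,0,0],[7.9,-2.4,0,0,0,0]]';python3 -c "
from h import *
wind(12,7,[.552,.0655])"
```

```text
t: 20.0
eef_pos: [0.5725, 0.1303, 0.1058]
ee_rot: [3.123, -0.003, -3.107]
force: [-1.5, 3.1, 3.8]
width: 0.0213
theta 72.4 r 68.0 F tang -2.3 rad 2.5 z 0.1058 rot [3.123, -0.003, -3.107] w 0.0213
[[7.8, -2.9], [7.3, -3.9], [6.8, -4.8], [6.2, -5.6], [5.4, -6.3], [4.6, -6.9], [3.8, -7.4], [2.8, -7.8], [1.9, -8.1], [0.9, -8.3], [-0.2, -8.3], [-1.2, -8.2]]
```

```bash
python3 -m jog '[[7.8,-2.9,0,-0.006,0.001,0],[7.3,-3.9,0,-0.006,0.001,0],[6.7,-4.9,0,-0.005,0.001,0],[6.1,-5.7,0,0,0,0],[5.3,-6.4,0,0,0,0],[4.5,-7.0,0,0,0,0],[3.6,-7.5,0,0,0,0],[2.6,-7.9,0,0,0,0],[1.6,-8.1,0,0,0,0],[0.5,-8.3,0,0,0,0],[-0.6,-8.3,0,0,0,0],[-1.6,-8.1,0,0,0,0]]';python3 -c "
from h import *
wind(9,7,[.552,.0655])"
```

```text
t: 21.2
eef_pos: [0.6172, 0.0427, 0.1044]
ee_rot: [-3.141, -0.014, -3.109]
force: [-6.4, 4.4, 4.7]
width: 0.0215
theta -19.3 r 69.1 F tang -2.0 rad -7.4 z 0.1044 rot [-3.141, -0.014, -3.109] w 0.0215
[[-4.2, -7.3], [-4.1, -7.2], [-5.0, -6.7], [-5.7, -6.0], [-6.4, -5.3], [-7.0, -4.4], [-7.5, -3.5], [-7.9, -2.6], [-8.1, -1.6]]
```

```bash
python3 -m jog '[[-5.0,-7.0,0,-0.001,0.007,0],[-4.3,-7.1,0,0,0.006,0],[-5.1,-6.5,0,0,0,0],[-5.8,-5.8,0,0,0,0],[-6.5,-5.1,0,0,0,0],[-7.1,-4.2,0,0,0,0],[-7.5,-3.3,0,0,0,0],[-7.8,-2.3,0,0,0,0]]';python3 -c "
from h import *
wind(3,5,[.552,.0655])"
```

```text
t: 22.0
eef_pos: [0.5694, -0.0013, 0.1056]
ee_rot: [3.14, -0.017, -3.11]
force: [1.4, 3.4, 0.2]
width: 0.0214
theta -75.4 r 69.1 F tang -2.2 rad -2.9 z 0.1056 rot [3.14, -0.017, -3.11] w 0.0214
[[-6.1, -0.2], [-5.9, -0.7], [-5.9, -0.2]]
```

```bash
python3 -m jog '[[-6.1,-0.2,0,0,0.009,0],[-5.9,-0.6,0,0,0.008,0]]';python3 -c "
from h import *
wind(3,5,[.552,.0655])"
```

```text
t: 22.2
eef_pos: [0.5565, -0.0031, 0.1063]
ee_rot: [3.14, -0.034, -3.109]
force: [1.9, 1.2, -0.7]
width: 0.0212
theta -86.2 r 68.7 F tang -2.0 rad -1.1 z 0.1063 rot [3.14, -0.034, -3.109] w 0.0212
[[-6.0, 0.6], [-5.9, 0.4], [-5.9, 0.9]]
```

```bash
python3 -m jog '[[-5.9,0.3,0,0,0,0],[-5.9,0.5,0,0,0,0]]';python3 -c "
from h import *
wind(3,5,[.552,.0655])"
```

```text
t: 22.4
eef_pos: [0.5443, -0.0028, 0.1064]
ee_rot: [3.141, -0.034, -3.109]
force: [3.2, 0.1, 1.0]
width: 0.0213
theta -96.4 r 68.7 F tang -3.1 rad -0.5 z 0.1064 rot [3.141, -0.034, -3.109] w 0.0213
[[-5.8, 1.6], [-5.8, 1.4], [-5.6, 1.9]]
```

```bash
python3 -m jog '[[-5.8,1.4,0,0,-0.008,0],[-5.8,1.5,0,0,-0.008,0]]';python3 -c "
from h import *
wind(3,5,[.552,.0655])"
```

```text
t: 22.6
eef_pos: [0.5318, -0.0003, 0.1064]
ee_rot: [-3.141, -0.017, -3.109]
force: [2.2, -0.2, 1.9]
width: 0.0211
theta -107.0 r 68.8 F tang -2.2 rad -0.5 z 0.1064 rot [-3.141, -0.017, -3.109] w 0.0211
[[-5.3, 2.8], [-5.4, 2.5], [-5.2, 2.9]]
```

```bash
python3 -m jog '[[-5.5,2.4,0,0,-0.008,0],[-5.3,2.6,0,0,-0.008,0]]';python3 -c "
from h import *
wind(3,5,[.552,.0655])"
```

```text
t: 22.8
eef_pos: [0.5194, 0.0047, 0.1064]
ee_rot: [-3.14, -0.001, -3.11]
force: [1.4, -0.8, 1.9]
width: 0.021
theta -118.2 r 69.0 F tang -1.6 rad -0.0 z 0.1064 rot [-3.14, -0.001, -3.11] w 0.021
[[-4.6, 3.9], [-4.8, 3.5], [-4.5, 3.9]]
```

```bash
python3 -m jog '[[-4.6,3.7,0,0,0,0],[-4.6,3.6,0,0,0,0]]';python3 -c "
from h import *
wind(3,5,[.552,.0655])"
```

```text
t: 23.0
eef_pos: [0.5082, 0.0122, 0.1064]
ee_rot: [-3.139, -0.001, -3.109]
force: [2.3, -0.8, 1.2]
width: 0.0218
theta -129.4 r 69.0 F tang -2.3 rad -0.9 z 0.1064 rot [-3.139, -0.001, -3.109] w 0.0218
[[-3.8, 4.7], [-4.1, 4.3], [-3.7, 4.7]]
```

```bash
python3 -m jog '[[-3.8,4.6,0,0,0,0],[-3.9,4.3,0,0,0,0]]';python3 -c "
from h import *
wind(3,5,[.552,.0655])"
```

```text
t: 23.2
eef_pos: [0.4989, 0.0214, 0.1063]
ee_rot: [-3.138, -0.003, -3.109]
force: [1.2, -3.2, 2.4]
width: 0.0213
theta -140.3 r 69.1 F tang -3.3 rad 1.1 z 0.1063 rot [-3.138, -0.003, -3.109] w 0.0213
[[-2.8, 5.4], [-3.2, 5.0], [-2.7, 5.3]]
```

```bash
python3 -m jog '[[-2.8,5.3,0,0,0,0]]';python3 -c "
from h import *
wind(3,5,[.552,.0655])"
```

```text
t: 23.3
eef_pos: [0.4951, 0.0267, 0.1062]
ee_rot: [-3.138, -0.004, -3.109]
force: [-1.8, -3.7, 5.6]
width: 0.0212
theta -145.7 r 68.9 F tang -2.1 rad 3.6 z 0.1062 rot [-3.138, -0.004, -3.109] w 0.0212
[[-2.4, 5.5], [-2.7, 5.3], [-2.2, 5.5]]
```

```bash
python3 -m jog '[[-2.6,5.4,0,0,0,0]]';python3 -c "
from h import *
wind(3,5,[.552,.0655])"
```

```text
t: 23.4
eef_pos: [0.4915, 0.0322, 0.1061]
ee_rot: [-3.137, -0.006, -3.11]
force: [-1.8, -4.3, 5.1]
width: 0.0213
theta -151.1 r 69.0 F tang -2.9 rad 3.7 z 0.1061 rot [-3.137, -0.006, -3.11] w 0.0213
[[-1.7, 5.8], [-2.2, 5.5], [-1.7, 5.7]]
```

```bash
python3 -m jog '[[-2.0,5.7,0,0,0,0],[-2.0,5.5,0,0,0,0]]';python3 -c "
from h import *
wind(3,5,[.552,.0655])"
```

```text
t: 23.6
eef_pos: [0.4863, 0.0439, 0.1061]
ee_rot: [-3.136, -0.008, -3.11]
force: [-0.0, -2.6, 3.9]
width: 0.0214
theta -161.8 r 69.2 F tang -2.4 rad 0.8 z 0.1061 rot [-3.136, -0.008, -3.11] w 0.0214
[[-0.5, 6.1], [-1.1, 5.8], [-0.6, 5.9]]
```

```bash
python3 -m jog '[[-0.7,6.0,0,0,0,0],[-0.9,5.8,0,0,0,0]]';python3 -c "
from h import *
wind(3,5,[.552,.0655])"
```

```text
t: 23.8
eef_pos: [0.4835, 0.0564, 0.1062]
ee_rot: [-3.136, -0.009, -3.109]
force: [-0.0, -2.1, 4.2]
width: 0.021
theta -172.5 r 69.1 F tang -2.1 rad 0.3 z 0.1062 rot [-3.136, -0.009, -3.109] w 0.021
[[0.5, 6.1], [-0.0, 5.9], [0.5, 5.9]]
```

```bash
python3 -m jog '[[0.3,6.0,0,0,0,0],[0.2,5.9,0,0,0,0]]';python3 -c "
from h import *
wind(3,5,[.552,.0655])"
```

```text
t: 24.0
eef_pos: [0.4831, 0.0693, 0.1062]
ee_rot: [-3.135, -0.011, -3.109]
force: [0.4, -2.8, 4.3]
width: 0.0211
theta 176.9 r 69.0 F tang -2.7 rad -0.6 z 0.1062 rot [-3.135, -0.011, -3.109] w 0.0211
[[1.6, 5.8], [1.1, 5.8], [1.6, 5.7]]
```

```bash
python3 -m jog '[[1.4,5.8,0,0,0,0],[1.3,5.7,0,0,0,0]]';python3 -c "
from h import *
wind(3,5,[.552,.0655])"
```

```text
t: 24.2
eef_pos: [0.4849, 0.0818, 0.106]
ee_rot: [-3.135, -0.012, -3.109]
force: [0.3, -2.6, 3.5]
width: 0.0212
theta 166.3 r 69.0 F tang -2.5 rad -0.9 z 0.106 rot [-3.135, -0.012, -3.109] w 0.0212
[[2.7, 5.5], [2.1, 5.5], [2.6, 5.3]]
```

```bash
python3 -m jog '[[2.6,5.4,0,0.003,-0.006,0],[2.3,5.4,0,0.003,-0.006,0]]';python3 -c "
from h import *
wind(3,5,[.552,.0655])"
```

```text
t: 24.4
eef_pos: [0.4888, 0.0937, 0.1057]
ee_rot: [-3.14, -0.002, -3.109]
force: [0.9, -2.6, 3.4]
width: 0.0212
theta 156.0 r 69.2 F tang -2.0 rad -1.9 z 0.1057 rot [-3.14, -0.002, -3.109] w 0.0212
[[3.7, 4.8], [3.1, 5.1], [3.5, 4.8]]
```

```bash
python3 -m jog '[[3.6,4.8,0,0,0,0],[3.2,5.0,0,0,0,0]]';python3 -c "
from h import *
wind(3,5,[.552,.0655])"
```

```text
t: 24.6
eef_pos: [0.4948, 0.1045, 0.1055]
ee_rot: [-3.14, -0.004, -3.109]
force: [0.9, -3.4, 4.2]
width: 0.0213
theta 145.7 r 69.2 F tang -2.3 rad -2.7 z 0.1055 rot [-3.14, -0.004, -3.109] w 0.0213
[[4.6, 4.1], [4.0, 4.4], [4.3, 4.1]]
```

```bash
python3 -m jog '[[4.5,4.1,0,0,0,0],[4.1,4.3,0,0,0,0]]';python3 -c "
from h import *
wind(3,5,[.552,.0655])"
```

```text
t: 24.8
eef_pos: [0.503, 0.1142, 0.1054]
ee_rot: [-3.14, -0.006, -3.109]
force: [-0.1, -3.3, 4.3]
width: 0.0213
theta 135.2 r 69.1 F tang -2.5 rad -2.3 z 0.1054 rot [-3.14, -0.006, -3.109] w 0.0213
[[5.1, 3.2], [4.7, 3.6], [5.0, 3.2]]
```

```bash
python3 -m jog '[[5.0,3.3,0,0,0,0],[4.8,3.5,0,0,0,0]]';python3 -c "
from h import *
wind(3,5,[.552,.0655])"
```

```text
t: 25.0
eef_pos: [0.5127, 0.1223, 0.1053]
ee_rot: [-3.141, -0.007, -3.109]
force: [-0.7, -3.1, 3.9]
width: 0.0215
theta 124.7 r 69.1 F tang -2.3 rad -2.1 z 0.1053 rot [-3.141, -0.007, -3.109] w 0.0215
[[5.6, 2.3], [5.3, 2.7], [5.5, 2.2]]
```

```bash
python3 -m jog '[[5.5,2.4,0,0,0,0],[5.3,2.6,0,0,0,0]]';python3 -c "
from h import *
wind(3,5,[.552,.0655])"
```

```text
t: 25.2
eef_pos: [0.5238, 0.1285, 0.1051]
ee_rot: [-3.141, -0.008, -3.108]
force: [-1.2, -3.9, 3.8]
width: 0.0213
theta 114.1 r 69.0 F tang -2.6 rad -3.1 z 0.1051 rot [-3.141, -0.008, -3.108] w 0.0213
[[5.9, 1.3], [5.7, 1.7], [5.8, 1.2]]
```

```bash
python3 -m jog '[[5.8,1.3,0,0,-0.004,0],[5.7,1.5,0,0,-0.004,0]]';python3 -c "
from h import *
wind(3,5,[.552,.0655])"
```

```text
t: 25.4
eef_pos: [0.5359, 0.1325, 0.105]
ee_rot: [-3.141, -0.0, -3.108]
force: [-1.1, -1.8, 3.8]
width: 0.0207
theta 103.5 r 68.9 F tang -1.5 rad -1.5 z 0.105 rot [-3.141, -0.0, -3.108] w 0.0207
[[6.0, 0.3], [5.9, 0.6], [5.9, 0.1]]
```

```bash
python3 -m jog '[[5.9,0.2,0,0,0,0],[5.9,0.4,0,0,0,0]]';python3 -c "
from h import *
wind(3,5,[.552,.0655])"
```

```text
t: 25.6
eef_pos: [0.5484, 0.1342, 0.1049]
ee_rot: [3.141, -0.0, -3.108]
force: [-2.2, -1.2, 4.5]
width: 0.0213
theta 93.0 r 68.8 F tang -2.3 rad -1.1 z 0.1049 rot [3.141, -0.0, -3.108] w 0.0213
[[6.0, -0.7], [5.9, -0.5], [5.9, -1.0]]
```

```bash
python3 -m jog '[[5.9,-0.7,0,0,0,0],[5.9,-0.6,0,0,0,0]]';python3 -c "
from h import *
wind(3,5,[.552,.0655])"
```

```text
t: 25.8
eef_pos: [0.5609, 0.1336, 0.1049]
ee_rot: [3.141, -0.001, -3.108]
force: [-2.7, -1.3, 5.3]
width: 0.0212
theta 82.6 r 68.7 F tang -2.5 rad -1.6 z 0.1049 rot [3.141, -0.001, -3.108] w 0.0212
[[5.8, -1.7], [5.7, -1.5], [5.6, -2.0]]
```

```bash
python3 -m jog '[[5.7,-1.7,0,0,0,0],[5.7,-1.6,0,0,0,0]]';python3 -c "
from h import *
wind(3,5,[.552,.0655])"
```

```text
t: 26.0
eef_pos: [0.573, 0.1309, 0.1048]
ee_rot: [3.14, -0.001, -3.107]
force: [-3.2, -1.1, 5.9]
width: 0.0212
theta 72.2 r 68.7 F tang -2.7 rad -2.1 z 0.1048 rot [3.14, -0.001, -3.107] w 0.0212
[[5.4, -2.7], [5.4, -2.5], [5.1, -3.0]]
```

```bash
python3 -m jog '[[5.4,-2.7,0.5,0,0,0],[5.2,-2.6,0.5,0,0,0]]';python3 -c "
from h import *
wind(3,5,[.552,.0655])"
```

```text
t: 26.2
eef_pos: [0.5839, 0.1258, 0.1052]
ee_rot: [3.14, -0.003, -3.108]
force: [-2.9, -0.3, 3.9]
width: 0.0212
theta 62.1 r 68.2 F tang -2.4 rad -1.6 z 0.1052 rot [3.14, -0.003, -3.108] w 0.0212
[[5.0, -3.2], [4.8, -3.4], [4.5, -3.8]]
```

```bash
python3 -m jog '[[5.0,-3.3,0,0,0,0],[4.8,-3.4,0,0,0,0]]';python3 -c "
from h import *
wind(3,5,[.552,.0655])"
```

```text
t: 26.4
eef_pos: [0.5941, 0.1192, 0.1049]
ee_rot: [3.14, -0.004, -3.108]
force: [-4.0, 1.2, 5.6]
width: 0.0212
theta 51.9 r 68.3 F tang -3.9 rad -1.5 z 0.1049 rot [3.14, -0.004, -3.108] w 0.0212
[[4.3, -4.1], [4.1, -4.2], [3.8, -4.6]]
```

```bash
python3 -m jog '[[3.2,-3.2,0,0,0,0]]';python3 -c "
from h import *
wind(3,5,[.552,.0655])"
```

```text
t: 26.5
eef_pos: [0.5976, 0.1162, 0.1049]
ee_rot: [3.139, -0.004, -3.108]
force: [-4.9, 4.0, 7.5]
width: 0.0213
theta 48.0 r 68.2 F tang -6.3 rad -0.3 z 0.1049 rot [3.139, -0.004, -3.108] w 0.0213
[[4.1, -4.3], [3.9, -4.5], [3.4, -4.8]]
```

The force has climbed steadily, 2.4 → 3.9 → 6.3 N, so the stop is reached at 2.1 turns. I hold for 0.3 s, then ease the spring off before letting go.

```bash
python3 -m jog '[[0,0,0,0,0,0],[0,0,0,0,0,0],[0,0,0,0,0,0]]';python3 -c "
from h import *
wind(1,5,[.552,.0655])
wind(4,-3,[.552,.0655])"
```

```text
t: 26.8
eef_pos: [0.5974, 0.1165, 0.1048]
ee_rot: [3.138, -0.006, -3.109]
force: [-5.0, 2.2, 8.0]
width: 0.0213
theta 48.3 r 68.3 F tang -5.2 rad -1.7 z 0.1048 rot [3.138, -0.006, -3.109] w 0.0213
[[4.0, -4.4]]
theta 48.3 r 68.3 F tang -5.2 rad -1.7 z 0.1048 rot [3.138, -0.006, -3.109] w 0.0213
[[-2.9, 2.1], [-2.8, 2.2], [-2.9, 2.0], [-3.0, 1.8]]
```

```bash
python3 -m jog '[[-2.8,2.2,0.5,0,0,0],[-2.8,2.2,0.5,0,0,0],[-2.7,2.0,0,0,0,0],[0,0,0,0,0,0]]';python3 -c "
from h import *
wind(1,5,[.552,.0655])"
```

```text
t: 27.2
eef_pos: [0.5884, 0.1232, 0.1051]
ee_rot: [3.138, -0.008, -3.109]
force: [-1.6, 1.2, 4.0]
width: 0.0214
theta 57.8 r 68.2 F tang -2.0 rad 0.1 z 0.1051 rot [3.138, -0.008, -3.109] w 0.0214
[[4.8, -3.5]]
```

```bash
python3 -m jog '[[-3.2,2.0,0.5,0,0,0],[0,0,0,0,0,0]]'; python3 -m jog '[[0,0,0,0,0,0],[0,0,0,0,0,0],[0,0,0,0,0,0],[0,0,0,0,0,0]]' 0.7; python3 -m jog '[[0,0,15,0,0,0],[0,0,25,0,0,0],[0,0,30,0,0,0],[0,0,30,0,0,0],[0,40,10,0,0,0],[0,40,10,0,0,0],[0,30,0,0,0,0],[0,0,0,0,0,0]]'; python3 - <<'E'
from h import *
R_=[];o=[]
for n in("scene","side"):
    im=eyes.grab_frame(n);cv2.imwrite(f"pics/{n}5.png",im);C=cam(n);h=cv2.cvtColor(im,cv2.COLOR_BGR2HSV)
    m=(((h[...,0]<8)|(h[...,0]>172))&(h[...,1]>150)&(h[...,2]>70)).astype(np.uint8)
    p=proj(C,(.586,.125,.116)).astype(int);b=np.zeros_like(m);b[p[1]-20:p[1]+20,p[0]-20:p[0]+20]=1
    M=cv2.moments(m*b);k=(M["m10"]/M["m00"],M["m01"]/M["m00"]);print(n,p,k,M["m00"]);R_.append(ray(C,k))
    q=proj(C,(.565,-.02,.06)).astype(int);o.append(cv2.resize(im[q[1]-75:q[1]+75,q[0]-75:q[0]+75],(400,400),interpolation=2))
print("knob",tri(R_));cv2.imwrite("pics/c5.png",np.hstack(o))
E
```

```text
t: 27.4
eef_pos: [0.5851, 0.125, 0.1054]
ee_rot: [3.138, -0.008, -3.109]
force: [-1.7, -1.0, 2.7]
width: 0.0212
t: 27.8
eef_pos: [0.5859, 0.1251, 0.1048]
ee_rot: [3.138, -0.007, -3.11]
force: [0.2, 0.3, 0.8]
width: 0.0478
t: 28.6
eef_pos: [0.5855, 0.2371, 0.2292]
ee_rot: [3.137, -0.008, -3.114]
force: [0.2, 0.0, -0.4]
width: 0.0612
scene [334 180] (334.2135922330097, 178.75728155339806) 103.0
side [240 217] (241.7, 217.6) 70.0
knob [0.58188673 0.12592784 0.11805026]
```

View pics/c5.png

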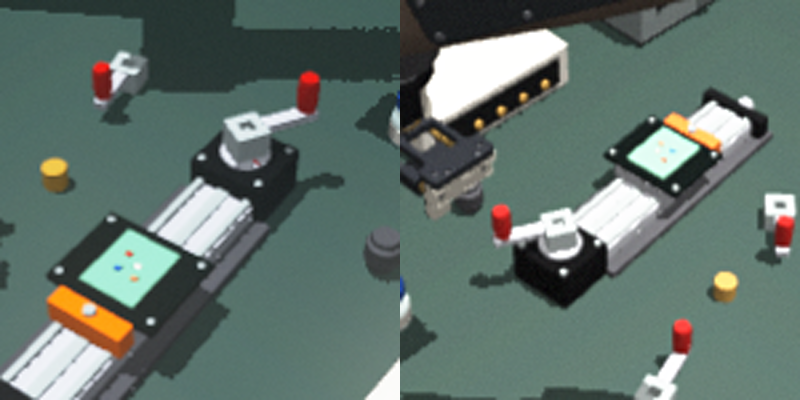

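The crop shows the crank fully down on the shaft with the robot clear, and the carriage plate up against the orange stop at about (90,300) in the left half. The bystanders look unmoved.

```bash
python3 -c "
from station import workorder,status
s=status.get_state();print(s['t'],s['force'],s['eef_pos']);print(workorder.job_done())"
```

```text
28.7 [ 0.12967336  0.46026922 -0.5661107 ] [0.585433   0.2346816  0.22921046]
the job is handed in; nothing more can be done
None
```

The job is handed in after 28.7 s of the 72 s allowed; no verdict was reported. I took the leftmost crank, fitted it on the shaft without feeling any contact force, and wound it about 2.1 turns clockwise by the knob. I stopped when the force at the knob rose from 2.4 to 6.3 N, which is under the 9 N limit. I held there for 0.3 s, eased the spring off and let go.

**Last checks:**
- **Crank:** In the final pictures it sits on the shaft. The knob's height measured 0.118 m, where 0.116 m means fully seated; after fitting it had measured 0.1156 m. The 2 mm difference is within camera accuracy.
- **Carriage:** The plate looks up against the orange stop. The cameras cannot resolve a 0.12 mm gap, so "home" rests on the force rise and on the way it fell again when I backed off.
- **Turns:** My count was 2.08 to 2.12 when the stop was felt, at the top of the stated 1.6 to 2.1 range. That count includes about 0.1 rad of spring wind-up.
- **Robot and bystanders:** The robot is clear of everything and reads no contact force. The bystanders visible in the last pictures look unmoved, but I did not measure their positions.

**What disagreed:** My first estimate of the shaft's x position was 1.7 mm off the later in-hand view, because the crank shifted while being gripped. I used the in-hand value. While winding, the sideways pull at the knob reached 12 N in one place, so I corrected the assumed shaft centre.

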